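Unlock a slide rack, draw it out and hold it slanted for inspection

ROBOT

A 7-joint arm with a two-finger parallel gripper is mounted at the origin on the work surface. World frame = base frame: x ahead of the robot, y to its left, z up, the work surface at z = 0. Lengths are in m, angles in rad, forces in N, time in s.
With the tool pointing down it reaches from about 0.4 to 0.925 m from the base axis. Payload 5.6 kg.
Tool frame: the origin (TCP) lies at the centre of the arm's flange, where the gripper is bolted on; the fingertips stand 173 mm ahead of it and the grasp point (between the pads) lies 155 mm ahead of it; z points along the fingers, y is the line along which they close (so a half turn about z gives the same grasp; the last joint's range is limited). The gripper opens to 85 mm and grips with 20 to 120 N. Pads are 22 mm wide; open, the fingers measure 114 mm over their backs; the gripper's body (76 mm by 85 mm) begins 54 mm behind the grasp point. The pads swing forward as they close: fully open they stand 13 mm farther back than shut.
Start: joints at [-1.219, 0.468, -0.012, 1.603, 0.006, 1.071, -0.056], TCP at [0.25, 0.6, 0.405] pointing down, gripper open.
Joint ranges: [-2.53, 2.53], [-0.31, 2.02], [-1.57, 1.55], [0.28, 2.44], [-1.29, 4.43], [0.15, 1.84], [-2.92, 2.92]. Speed limits (rad/s): [2.57, 2.57, 3.14, 3.14, 3.14, 3.14, 3.14].

INTERFACE

Orientations are given as a rotation vector (axis times angle).
In Python, from bench import ctrl gives the robot as it stands. The module is installed in compiled form; this text tells all that it offers.
- The arm moves only by the shell command python3 -m creep 'ROWS'. ROWS is JSON, a list of rows, each an object with "gripper": the gripper's target within -1 to 1 (fully open at 1, half-way at 0, shut at -1); "linear": the shift along the world's x, y, z in mm, a list of three; "dr": the turn, a rotation vector about the world's x, y, z in rad, a list of three. A call has 1 to 20 rows; each row shifts and turns the commanded pose from where the row before left it; what a row does not reach is not made up. A row lasts 1/8 s, in which the tool goes at most 62.5 mm and 10.7 degrees, less where a joint would pass 70% of its speed; a pose out of reach is approached as far as the arm can. A call with a gripper value outside its range is refused whole. The fingers move at their own pace and stop on an object; the grip force is fixed at half the most. Time passes only in rows, so rows that do not move let the fingers close. It gives the time, the measured TCP pose, the force, the opening and the grip force at its end, in the units of the state.
- ctrl.read_state(): the state, without advancing time (a new reading comes with each control period).
- ctrl.capture(name): name is "scene" or "top"; returns a dict with "color" (480x640x3 uint8, red, green, blue), "z_map" (480x640 float32, m along the optical axis (not along the pixel's ray), 0 where there is no reading), "vfov" (degrees; the focal length in pixels is half the picture's height over the tangent of half this angle, whatever the lens; pixels are square), "cx", "cy" (the principal point, pixels), "position" and "orientation" of the camera in the world. Camera axes: x right, y up, looking along -z (the intrinsics and any distortion apply to the point x, -y, -z); pixel columns grow to the right and rows downward; lengths in m; the calibration is good to about 2 mm. A picture is of the moment at which its call begins.
- ctrl.job_done(): hands the job in; it is judged then, once.
The state is a dict: "t": time; "qpos": joint angles; "qd": joint speeds; "effort": joint torques, N m; "eef_pos": TCP position; "eef_rot": TCP orientation; "contact_force": force on the tool from outside, world axes, zero at the start; "ft_torque": the same for the moment, N m; "width": opening from 0.0 (shut) to 1.0 (fully open); "gripper_force": force on a finger pad.
Only numpy, scipy, OpenCV 4.12 (cv2) and the standard library are available. Lean on these libraries where they do the work, as an engineer would, in place of code of your own. Each camera call takes 0.05 s, during which the arm holds its last target. There are 200 camera calls.

TASK

On the slide dish with the sliding steel keeper, push the keeper open by its tab until it clicks home, then take the slide rack by its handle and draw it out of the dish. Tip the rack over by about 45 degrees, as if to catch the lamp's light on the slides, with its base at least 15 cm above the bench, and finish holding it still there in the gripper: do not put it down or let go. Leave the other rack and everything else on the bench alone.

Things in the scene. Friction and masses are not known exactly. Their poses are not given: they have to be found in the camera images.
- dish: white slide dish fixed to the bench, with a steel sliding keeper. Origin: on the bench under the centre of its open well; x = the way the keeper slides open, z up. Well 60 (x) x 90 (y) mm inside, floor 6 mm, rim 52 mm above the bench, walls 5 mm (x) and 10 mm (y). A flat deck 50 mm high carries on to x +145 mm. Outer y +-55 mm. Rails on both long edges reach 62 mm high.
- plunger_nose (a point): the brass spring plunger on the dish's +y rail (dish x +100 mm, sticking out to y +76 mm, top at 65 mm) that clicks behind a ridge on the keeper's edge. It resists the keeper with some 4 to 7 N between 39 and 44 mm of travel; past about 46 mm it drives the keeper home to 49 to 50 mm and holds it there.
- keeper (a joint): travel of the steel keeper along the dish's +x, m: 0 shut, 0.050 fully open at its stop; starts at 0 to 0.008; slides with about 1 N. A plate 84 mm wide, 4 mm thick, top 58 mm above the bench, ending in a fork (slot 20 mm) that straddles the rack's handle and covers the rack, so it cannot be lifted. At 0 it spans dish x -15 to +92 mm; only fully open does it free the rack.
- tab (a point): middle of the top edge of the keeper's upright push tab: steel, 10 mm thick (dish x), 40 mm wide (dish y), rising 34 mm above the keeper to 92 mm above the bench. At keeper 0 it lies 77 mm from the dish's origin along dish x, and it moves with the keeper. At keeper 0 there are 54 mm free between it and the rack's handle: room for shut fingers to push it from that side.
- rack: steel slide rack with six glass slides, standing in the dish's well, about 0.25 kg. Origin: centre of its underside (6 mm above the bench), z up, x and y as the dish's; 54 x 84 mm, 3 mm play each side. Side walls 38 mm, cross bridge 42 mm above the underside. Handle: grey upright slab 36 mm (x) x 12 mm (y), from 41 to 111 mm above the underside (top 117 mm above the bench).
- rack_grip (a point): point on the rack's axis inside its handle, 94 mm above the rack's underside (about 100 mm above the bench); pinch here across the 12 mm thickness (the rack's y).
- open_dish: a plain white dish without a keeper, 70 x 110 x 52 mm, fixed to the bench; origin under its centre. It and the dish with the keeper may stand either way round, left or right.
- spare_rack: another slide rack, standing in the open dish, with a round knob 28 mm across (top at 94 mm above the bench) instead of a slab handle; origin at the centre of its underside. Leave it alone.
- bottle: amber glass bottle, 64 mm across, 130 mm tall, standing towards the far side of the bench; origin under its centre. Leave it alone.
- slide_box: closed grey slide box with a wooden lid, 92 x 172 x 34 mm, towards the far side; origin under its centre. Leave it alone.
- cassette_a: small white tissue cassette 40 x 28 x 7 mm lying on the bench between the two dishes; origin under its centre. Leave it alone.
- cassette_b: a second such cassette, 40 x 28 x 7 mm. Leave it alone.
- petri: closed glass petri dish, 90 mm across, 16 mm high, towards the left side; origin under its centre. Leave it alone.
- brush: small brush with a wooden handle, 170 mm long, 20 mm thick, lying on the bench towards the right; origin under its middle, x towards the bristles. Leave it alone.
- beaker: empty glass beaker, 68 mm across, 85 mm tall, far left; origin under its centre. Leave it alone.
Mind the look-alikes: they are no part of the job. Leave any pink or purple look-alike of the open_dish alone.

How it is judged:
By the outcome, as a careful person would: the job done as asked, in the order asked, and still so for the second after the job is handed in, while the arm keeps its last pose, push and grip.
It also fails if it takes over 61 s, if anything falls off the work surface, if the arm or the gripper's body presses on something with over 40 N, if the wrist force passes 120 N, or if a joint passes its speed limit or range.

## Working session

There is one attempt and no reset: what is moved stays moved. The work goes in short steps, Python scripts to look and compute and a shell command to move; the robot and the scene stay as the last step left them, time stands still between calls to the robot, and variables do not carry over. Pictures are saved under pics/ and viewed, at most 10 in all, crops included, and the job is handed in when it is done.

```bash
mkdir -p pics; cat > h.py <<'E'
import numpy as np, cv2
from bench import ctrl
from scipy.spatial.transform import Rotation as R
def grab(n):
    c=ctrl.capture(n); return c
def rot(o):
    o=np.array(o,float)
    if o.shape==(3,3): return o
    return (R.from_rotvec(o) if o.size==3 else R.from_quat(o)).as_matrix()
def pts(c):
    z=c["z_map"]; f=240/np.tan(np.radians(c["vfov"])/2)
    v,u=np.mgrid[:480,:640]
    P=np.stack([(u-c["cx"])/f*z,-(v-c["cy"])/f*z,-z],-1)
    W=P@rot(c["orientation"]).T+np.array(c["position"]); W[z==0]=np.nan
    return W
def save(n,img,): cv2.imwrite("pics/"+n,cv2.cvtColor(img,cv2.COLOR_RGB2BGR))
E
python3 - <<'E'
from h import *
for n in("scene","top"):
    c=grab(n); save(n+"1.png",c["color"]); np.save(n+".npy",pts(c)); np.save(n+"c.npy",c["color"])
    print(n,{k:v for k,v in c.items() if k not in("color","z_map")}, np.nanmin(pts(c)[...,2]))
print(ctrl.read_state())
E
```

```text
scene {'vfov': 55.88539397371497, 'cx': 310.2349260805425, 'cy': 236.10303009249168, 'position': array([ 0.94447936, -0.42862778,  1.01549074]), 'orientation': array([0.52122533, 0.18153271, 0.65236492])} -0.7695773144907916
top {'vfov': 50.56211792898039, 'cx': 326.0108404233147, 'cy': 233.89410926934266, 'position': array([0.50359797, 0.01303791, 1.08934992]), 'orientation': array([ 0.05662399, -0.0803493 , -1.58386798])} -0.76912850107695
{'t': 0.1, 'qpos': array([-1.21900897,  0.46829675, -0.01159973,  1.6035464 ,  0.0059901 ,
        1.07140803, -0.05629973]), 'qd': array([-3.15213070e-04, -3.25212924e-03, -6.72940298e-04, -1.02916984e-03,
       -1.39445879e-03, -9.60444129e-05, -1.34405763e-03]), 'effort': array([ 1.20521257e-03, -5.33518302e+01,  2.15510675e-02, -2.51963156e+01,
        1.14929391e-02,  4.31119217e-03, -1.68362118e-05]), 'eef_pos': array([0.24995175, 0.59976943, 0.40382224]), 'eef_rot': array([-6.16180060e-01, -3.08035687e+00,  2.52936647e-03]), 'contact_force': array([-0.02295967, -0.30071149, -1.06616447]), 'ft_torque': array([-0.000199  ,  0.01603576, -0.02753538]), 'gripper_force': 0.0, 'width': 0.9981195457885268}
```

View pics/scene1.png

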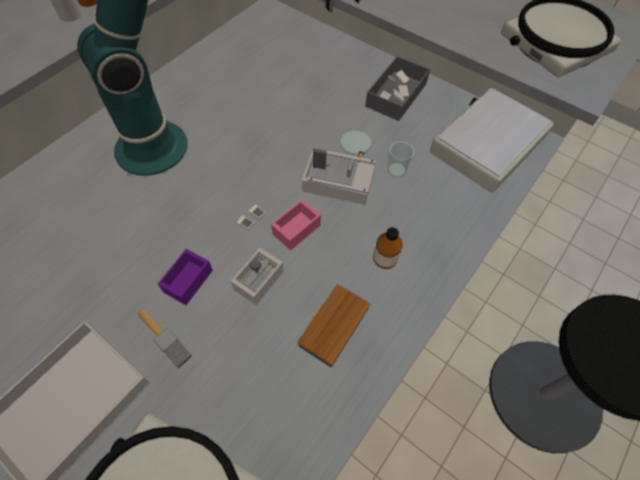

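View pics/top1.png

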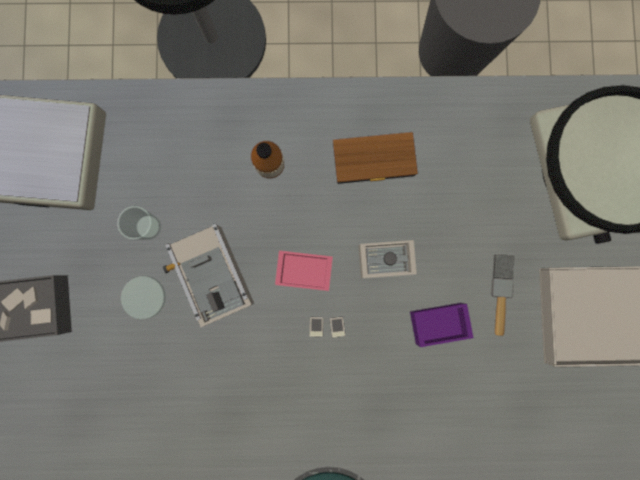

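The scene view shows the keeper dish at (340,175) with its grey slab handle at (319,158). In the top view it is at (208,276), with the slab handle at (216,299), the tab at (202,261) and the brass plunger at (169,267).

Candidates in the top view: the white dish at (208,276), the white open dish with a round knob at (388,260), and the pink (304,271) and purple (441,325) look-alikes. Only (208,276) has a keeper, a plunger and a slab handle. I'll confirm that in a crop and measure it.

```bash
python3 - <<'E'
from h import *
a=np.load("topc.npy")[215:340,140:280]; b=np.load("scenec.npy")[130:215,280:400]
A=cv2.resize(a,(448,400),interpolation=cv2.INTER_CUBIC);B=cv2.resize(b,(340,int(340*85/120)),interpolation=cv2.INTER_CUBIC)
o=np.zeros((400,788,3),np.uint8);o[:,:448]=A;o[:B.shape[0],448:]=B;save("crop1.png",o)
for n in("top","scene"):
    W=np.load(n+".npy").reshape(-1,3)
    near=(np.abs(W[:,0]-0.55)<.2)&(np.abs(W[:,1]-.27)<.17)
    W=W[near]
    print(n,"bench z",np.nanmedian(W[np.abs(W[:,2])<.02][:,2]))
    for lo,hi in((.04,.056),(.056,.07),(.084,.1),(.1,.13)):
        S=W[(W[:,2]>lo)&(W[:,2]<hi)].astype(np.float32)
        if len(S)<4: print(lo,len(S));continue
        r=cv2.minAreaRect(S[:,:2]*1000)
        print(lo,hi,len(S),S.mean(0).round(4),np.median(S,0).round(4),r)
E
```

```text
top bench z 0.0002405309992279392
0.04 0.056 2004 [0.5455 0.2535 0.0504] [0.5632 0.2509 0.0504] ((563.8778076171875, 216.39794921875), (266.267578125, 323.2490234375), 18.898231506347656)
0.056 0.07 2619 [0.5208 0.2428 0.0599] [0.5153 0.2381 0.0593] ((569.9989013671875, 216.6731414794922), (261.3908386230469, 323.6781311035156), 20.115989685058594)
0.084 0.1 451 [0.6304 0.2406 0.0899] [0.624  0.2387 0.0897] ((636.6178588867188, 270.0480651855469), (253.77243041992188, 318.8800964355469), 69.97509002685547)
0.1 0.13 276 [0.5914 0.168  0.1143] [0.477  0.2055 0.1161] ((601.56298828125, 167.80429077148438), (32.88520812988281, 321.8702697753906), 70.7486343383789)
scene bench z -0.0009547159656029258
0.04 0.056 1262 [0.5487 0.2522 0.0499] [0.5604 0.2453 0.0499] ((565.23486328125, 253.66201782226562), (296.7143859863281, 182.2334747314453), 38.193214416503906)
0.056 0.07 1095 [0.5355 0.253  0.0597] [0.5286 0.2376 0.0589] ((565.2969970703125, 268.99005126953125), (285.6553955078125, 152.3178253173828), 41.16407012939453)
0.084 0.1 180 [0.5738 0.2336 0.0901] [0.5473 0.2198 0.0896] ((640.161376953125, 268.9451904296875), (252.19593811035156, 306.451904296875), 69.62520599365234)
0.1 0.13 135 [0.554  0.1811 0.1137] [0.4744 0.2097 0.1141] ((602.7235107421875, 167.00054931640625), (30.77613067626953, 318.3321228027344), 70.71562957763672)
```

View pics/crop1.png

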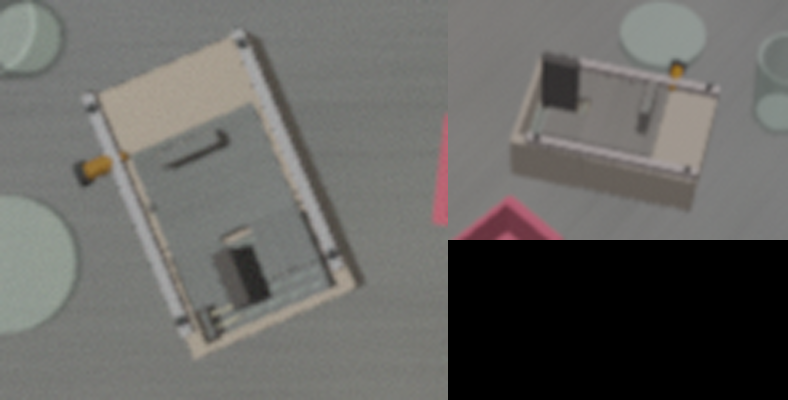

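The crop confirms the target: steel keeper, upright tab, brass plunger on the left rail and a slab handle in the fork. Next I fit its pose.

```bash
cat >> h.py <<'E'
def fit(names=("top","scene")):
    for n in names:
        W=np.load(n+".npy").reshape(-1,3); W=W[~np.isnan(W[:,0])]
        L=(W-[.54,.235,0])@R.from_euler('z',22,degrees=True).as_matrix()
        W=W[(np.abs(L[:,0])<.14)&(np.abs(L[:,1])<.068)]
        for lo,hi in((.04,.07),(.058,.07),(.075,.098),(.105,.13)):
            S=W[(W[:,2]>lo)&(W[:,2]<hi)].astype(np.float32)
            if len(S)<4: print(lo,len(S));continue
            r=cv2.minAreaRect(S[:,:2]*1000)
            print(n,lo,hi,len(S),np.median(S,0).round(4),[np.round(x,1) for x in r])
E
python3 - <<'E'
from h import *
fit()
E
```

```text
top 0.04 0.07 4195 [0.5227 0.2407 0.057 ] [array([514.8, 236.4]), array([180.2, 112.6]), np.float64(23.2)]
top 0.058 0.07 1671 [0.5123 0.2336 0.0602] [array([521.4, 239.3]), array([164.2, 112.6]), np.float64(23.2)]
top 0.075 0.098 171 [0.539  0.2406 0.0908] [array([554.1, 260.5]), array([237.7,  47.3]), np.float64(36.0)]
top 0.105 0.13 139 [0.4637 0.2136 0.1165] [array([463.3, 214.6]), array([35.7, 12.2]), np.float64(22.7)]
scene 0.04 0.07 2022 [0.5317 0.2313 0.0554] [array([549.9, 249.4]), array([250.1, 116. ]), np.float64(23.1)]
scene 0.058 0.07 542 [0.5215 0.2193 0.0599] [array([557.5, 252.4]), array([233.6, 114.7]), np.float64(23.1)]
scene 0.075 0.098 154 [0.4831 0.2232 0.0874] [array([560.9, 261.4]), array([240.4,  45.3]), np.float64(38.1)]
scene 0.105 0.13 80 [0.4669 0.2127 0.1141] [array([466.3, 213.9]), array([35.7, 14.2]), np.float64(23.3)]
```

```bash
python3 - <<'E'
from h import *
for n in("top","scene"):
    W=np.load(n+".npy").reshape(-1,3); W=W[~np.isnan(W[:,0])]
    L=(W-[.465,.2145,0])@R.from_euler('z',23.2,degrees=True).as_matrix()
    for lo,hi,a,b in((.084,.098,.05,.12),(.105,.13,-.05,.04)):
        S=L[(L[:,2]>lo)&(L[:,2]<hi)&(L[:,0]>a)&(L[:,0]<b)&(abs(L[:,1])<.04)]*1000
        print(n,len(S),S.min(0).round(),S.max(0).round(),np.median(S,0).round(1),np.histogram(S[:,0],8))
E
python3 -m creep '[{"gripper":-1,"linear":[25.6,-36.8,0],"dr":[0,0,0.08]},{"gripper":-1,"linear":[25.6,-36.8,0],"dr":[0,0,0.08]},{"gripper":-1,"linear":[25.6,-36.8,0],"dr":[0,0,0.08]},{"gripper":-1,"linear":[25.6,-36.8,0],"dr":[0,0,0.08]},{"gripper":-1,"linear":[25.6,-36.8,0],"dr":[0,0,0.08]},{"gripper":-1,"linear":[25.6,-36.8,0],"dr":[0,0,0.08]},{"gripper":-1,"linear":[25.6,-36.8,0],"dr":[0,0,0.08]},{"gripper":-1,"linear":[25.6,-36.8,0],"dr":[0,0,0.08]},{"gripper":-1,"linear":[25.6,-36.8,0],"dr":[0,0,0.08]},{"gripper":-1,"linear":[25.6,-36.8,0],"dr":[0,0,0.08]},{"gripper":-1,"linear":[0,0,0],"dr":[0,0,0]}]'
```

```text
top 112 [ 78. -20.  84.] [88. 19. 96.] [82.9 -1.1 91.5] (array([17, 15, 12, 15, 14, 11, 16, 12]), array([77.95636767, 79.2348992 , 80.51343074, 81.79196228, 83.07049381,
       84.34902535, 85.62755689, 86.90608842, 88.18461996]))
top 139 [-19.  -5. 105.] [ 16.   7. 121.] [ -1.7  -0.4 116.5] (array([18, 16, 19, 17, 17, 18, 18, 16]), array([-19.33664165, -14.87756359, -10.41848554,  -5.95940748,
        -1.50032943,   2.95874863,   7.41782669,  11.87690474,
        16.3359828 ]))
scene 51 [ 81. -22.  84.] [91. 20. 94.] [86.4 -2.7 89.8] (array([ 6,  3, 10,  4,  7,  5,  8,  8]), array([80.97150078, 82.23290581, 83.49431084, 84.75571587, 86.0171209 ,
       87.27852593, 88.53993096, 89.80133599, 91.06274102]))
scene 80 [-17.  -8. 106.] [ 19.   6. 119.] [  1.1  -2.6 114.1] (array([ 9, 10, 12,  8, 10,  9,  8, 14]), array([-16.86722807, -12.40516431,  -7.94310055,  -3.48103679,
         0.98102698,   5.44309074,   9.9051545 ,  14.36721826,
        18.82928203]))
t: 1.48
eef_pos: [0.508, 0.228, 0.4043]
eef_rot: [0.621, -3.079, 0.003]
contact_force: [-0.7, -0.5, 0.3]
width: 0.0
gripper_force: 0.0
```

```bash
python3 -m creep '[{"gripper":-1,"linear":[0,5,-33],"dr":[0,0,0.007]},{"gripper":-1,"linear":[0,0,-33],"dr":[0,0,0]},{"gripper":-1,"linear":[0,0,-33],"dr":[0,0,0]},{"gripper":-1,"linear":[0,0,-33],"dr":[0,0,0]},{"gripper":-1,"linear":[0,0,-30],"dr":[0,0,0]},{"gripper":-1,"linear":[0,0,0],"dr":[0,0,0]}]'
```

```text
t: 2.22
eef_pos: [0.5045, 0.2373, 0.2404]
eef_rot: [0.643, -3.069, 0.002]
contact_force: [-0.6, 0.2, -0.1]
width: 0.001
gripper_force: 0.0
```

```bash
python3 -m creep '[{"gripper":-1,"linear":[11.2,-0.7,0],"dr":[0,0,-0.008]},{"gripper":-1,"linear":[7.4,3.2,0],"dr":[0,0,0]},{"gripper":-1,"linear":[5.5,2.4,0],"dr":[0,0,0]},{"gripper":-1,"linear":[5.5,2.4,0],"dr":[0,0,0]},{"gripper":-1,"linear":[5.5,2.4,0],"dr":[0,0,0]},{"gripper":-1,"linear":[5.5,2.4,0],"dr":[0,0,0]},{"gripper":-1,"linear":[5.5,2.4,0],"dr":[0,0,0]},{"gripper":-1,"linear":[0,0,0],"dr":[0,0,0]}]'
```

```text
t: 3.22
eef_pos: [0.5526, 0.2518, 0.2427]
eef_rot: [-0.63, 3.077, 0.001]
contact_force: [-0.0, -0.2, -1.2]
width: -0.0
gripper_force: 0.0
```

```bash
python3 -m creep '[{"gripper":-1,"linear":[3.7,1.6,0],"dr":[0,0,0]},{"gripper":-1,"linear":[3.7,1.6,0],"dr":[0,0,0]},{"gripper":-1,"linear":[3.7,1.6,0],"dr":[0,0,0]},{"gripper":-1,"linear":[0,0,0],"dr":[0,0,0]}]'; python3 - <<'E'
from h import *
c=grab("top");np.save("top.npy",pts(c));np.save("topc.npy",c["color"])
s=grab("scene");np.save("scene.npy",pts(s));np.save("scenec.npy",s["color"])
save("s2.png",cv2.resize(s["color"][90:240,260:460],(800,600)))
print(ctrl.read_state()["contact_force"])
E
```

```text
t: 3.72
eef_pos: [0.5637, 0.2565, 0.2428]
eef_rot: [-0.63, 3.076, 0.001]
contact_force: [0.1, 0.6, 0.6]
width: 0.002
gripper_force: 0.0
[0.1519729  0.0033942  1.08581505]
```

View pics/s2.png

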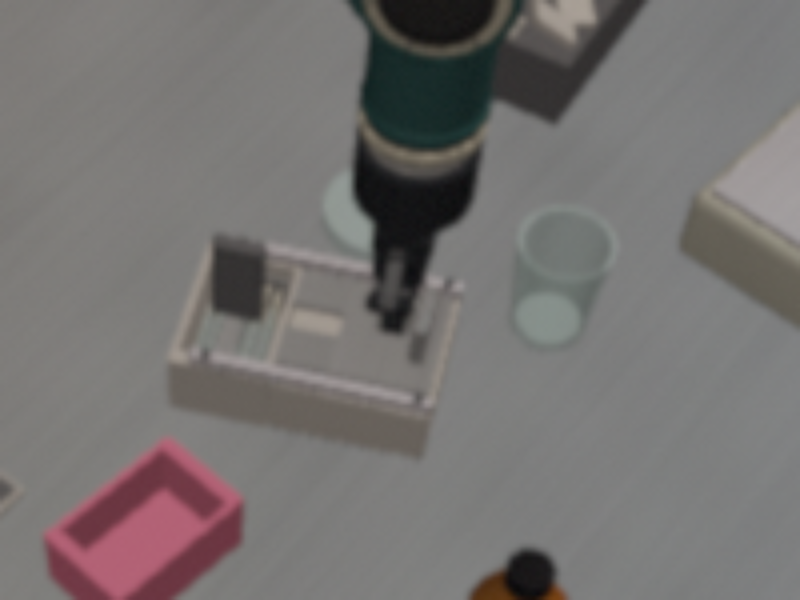

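The keeper is near the end of the deck at (420,330), ahead of the fingers at (395,310). The rack at (235,290) is uncovered. I'll measure the tab.

```bash
python3 - <<'E'
from h import *
for n in("top","scene"):
    W=np.load(n+".npy").reshape(-1,3); W=W[~np.isnan(W[:,0])]
    L=(W-[.465,.2145,0])@R.from_euler('z',23.2,degrees=True).as_matrix()
    S=L[(L[:,2]>.084)&(L[:,2]<.098)&(L[:,0]>.06)&(L[:,0]<.15)&(abs(L[:,1])<.03)]*1000
    print(n,len(S)); 
    if len(S): print(S.min(0).round(),S.max(0).round(),np.histogram(S[:,0],10))
    T=L[(L[:,2]>.055)&(L[:,2]<.061)&(L[:,0]>-.03)&(L[:,0]<.15)&(abs(L[:,1])<.038)]*1000
    print("plate x",np.percentile(T[:,0],[0,1,5,95,99,100]).round())
E
```

```text
top 5
[ 96. -15.  85.] [102.  -8.  97.] (array([1, 0, 0, 0, 0, 0, 2, 1, 0, 1]), array([ 95.70963891,  96.30336091,  96.8970829 ,  97.4908049 ,
        98.0845269 ,  98.67824889,  99.27197089,  99.86569289,
       100.45941488, 101.05313688, 101.64685888]))
plate x [-19.   9.  36. 100. 139. 141.]
scene 64
[101. -24.  85.] [134.  20.  96.] (array([ 2,  5,  3,  2,  2,  0,  0, 17, 17, 16]), array([100.93990655, 104.20228386, 107.46466118, 110.72703849,
       113.98941581, 117.25179312, 120.51417044, 123.77654775,
       127.03892507, 130.30130238, 133.5636797 ]))
plate x [-15.  -9.  38. 140. 143. 144.]
```

The tab has moved about 43 mm to x ≈ 127.5 mm, so the keeper is at about 50 mm. It has sprung off the finger, which feels no force, so it clicked home. Next I lift, open and go over the handle.

```bash
python3 -m creep '[{"gripper":-1,"linear":[-3.7,-1.6,20],"dr":[0,0,0]},{"gripper":-1,"linear":[0,0,30],"dr":[0,0,0]},{"gripper":-1,"linear":[0,0,30],"dr":[0,0,0]},{"gripper":1,"linear":[-25,-10,0],"dr":[0,0,0]},{"gripper":1,"linear":[-30,-13,0],"dr":[0,0,0]},{"gripper":1,"linear":[-30,-13,0],"dr":[0,0,0]},{"gripper":1,"linear":[-10,-4.5,0],"dr":[0,0,0]},{"gripper":1,"linear":[0,0,0],"dr":[0,0,0]},{"gripper":1,"linear":[0,0,0],"dr":[0,0,0]}]'
```

```text
t: 4.95
eef_pos: [0.4655, 0.2146, 0.3233]
eef_rot: [-0.63, 3.076, 0.001]
contact_force: [0.1, 0.0, 0.3]
width: 1.003
gripper_force: 0.0
```

```bash
python3 -m creep '[{"gripper":1,"linear":[0,0,-25],"dr":[0,0,0]},{"gripper":1,"linear":[0,0,-25],"dr":[0,0,0]},{"gripper":1,"linear":[0,0,-18],"dr":[0,0,0]},{"gripper":1,"linear":[0,0,0],"dr":[0,0,0]},{"gripper":-1,"linear":[0,0,0],"dr":[0,0,0]},{"gripper":-1,"linear":[0,0,0],"dr":[0,0,0]},{"gripper":-1,"linear":[0,0,0],"dr":[0,0,0]},{"gripper":-1,"linear":[0,0,0],"dr":[0,0,0]},{"gripper":-1,"linear":[0,0,0],"dr":[0,0,0]},{"gripper":-1,"linear":[0,0,0],"dr":[0,0,0]}]'
```

```text
t: 6.2
eef_pos: [0.4644, 0.2141, 0.2545]
eef_rot: [0.63, -3.077, 0.0]
contact_force: [0.1, -0.4, -1.2]
width: 0.133
gripper_force: 60.1
```

```bash
python3 -m creep '[{"gripper":-1,"linear":[0,0,5],"dr":[0,0,0]},{"gripper":-1,"linear":[0,0,7],"dr":[0,0,0]},{"gripper":-1,"linear":[0,0,8],"dr":[0,0,0]},{"gripper":-1,"linear":[0,0,0],"dr":[0,0,0]}]'
```

```text
t: 6.7
eef_pos: [0.4649, 0.2143, 0.2757]
eef_rot: [-0.63, 3.076, 0.001]
contact_force: [0.6, -0.1, -2.3]
width: 0.134
gripper_force: 60.1
```

```bash
python3 -m creep '[{"gripper":-1,"linear":[0,0,15],"dr":[0,0,0]},{"gripper":-1,"linear":[0,0,25],"dr":[0,0,0]},{"gripper":-1,"linear":[0,0,30],"dr":[0,0,0]},{"gripper":-1,"linear":[0,0,30],"dr":[0,0,0]},{"gripper":-1,"linear":[0,0,30],"dr":[0,0,0]},{"gripper":-1,"linear":[0,0,25],"dr":[0,0,0]},{"gripper":-1,"linear":[10,4,20],"dr":[0,0,0]},{"gripper":-1,"linear":[20,9,10],"dr":[0,0,0]},{"gripper":-1,"linear":[20,9,0],"dr":[0,0,0]},{"gripper":-1,"linear":[10,4,0],"dr":[0,0,0]},{"gripper":-1,"linear":[0,0,0],"dr":[0,0,0]}]'; python3 - <<'E'
from h import *
s=ctrl.read_state();print(s["qpos"].round(3),s["contact_force"])
# TCP shift per step for tilting -45deg about dish y around the grip point
ax=R.from_euler('z',23.2,degrees=True).apply([0,1,0])
v=np.array([0,0,155.]);n=9
P=[R.from_rotvec(-ax*np.radians(45)*i/n).apply(v) for i in range(n+1)]
print((-ax*np.radians(45)/n).round(4));print(np.diff(P,axis=0).round(1))
E
```

```text
t: 8.07
eef_pos: [0.5245, 0.2401, 0.4595]
eef_rot: [0.63, -3.077, 0.0]
contact_force: [-0.2, -0.3, -3.4]
width: 0.131
gripper_force: 60.1
[-0.494  0.293  0.009  1.727 -0.003  1.122  1.49 ] [-0.19737427 -0.27492349 -3.4070833 ]
[ 0.0344 -0.0802 -0.    ]
[[-12.4  -5.3  -0.6]
 [-12.3  -5.3  -1.8]
 [-12.1  -5.2  -2.9]
 [-11.9  -5.1  -4.1]
 [-11.5  -4.9  -5.2]
 [-11.   -4.7  -6.2]
 [-10.5  -4.5  -7.3]
 [ -9.9  -4.2  -8.2]
 [ -9.2  -3.9  -9.1]]
```

```bash
python3 -m creep '[{"gripper":-1,"linear":[-12.4,-5.3,-0.6],"dr":[0.0344,-0.0802,0]},{"gripper":-1,"linear":[-12.3,-5.3,-1.8],"dr":[0.0344,-0.0802,0]},{"gripper":-1,"linear":[-12.1,-5.2,-2.9],"dr":[0.0344,-0.0802,0]},{"gripper":-1,"linear":[-11.9,-5.1,-4.1],"dr":[0.0344,-0.0802,0]},{"gripper":-1,"linear":[-11.5,-4.9,-5.2],"dr":[0.0344,-0.0802,0]},{"gripper":-1,"linear":[-11,-4.7,-6.2],"dr":[0.0344,-0.0802,0]},{"gripper":-1,"linear":[-10.5,-4.5,-7.3],"dr":[0.0344,-0.0802,0]},{"gripper":-1,"linear":[-9.9,-4.2,-8.2],"dr":[0.0344,-0.0802,0]},{"gripper":-1,"linear":[-9.2,-3.9,-9.1],"dr":[0.0344,-0.0802,0]},{"gripper":-1,"linear":[0,0,0],"dr":[0,0,0]},{"gripper":-1,"linear":[0,0,0],"dr":[0,0,0]}]'; python3 - <<'E'
from h import *
s=ctrl.read_state();print(s["qpos"].round(3),s["qd"].round(3))
T=rot(s["eef_rot"]);print("tilt",np.degrees(np.arccos(-T[2,2])),"grip",s["eef_pos"]+T[:,2]*.155)
c=grab("scene");np.save("scene.npy",pts(c));save("s3.png",cv2.resize(c["color"][60:240,240:480],(800,600)))
c=grab("top");np.save("top.npy",pts(c));save("t3.png",c["color"])
E
```

```text
t: 9.45
eef_pos: [0.431, 0.1971, 0.4195]
eef_rot: [-0.475, 2.371, 0.162]
contact_force: [-0.1, -0.2, -2.0]
width: 0.133
gripper_force: 60.3
[-0.336  0.043 -0.197  2.224  0.641  0.189  0.846] [-0.036  0.003  0.023 -0.01   0.014 -0.007 -0.019]
tilt 41.811402388000396 grip [0.5271686  0.23487536 0.30397392]
```

View pics/s3.png

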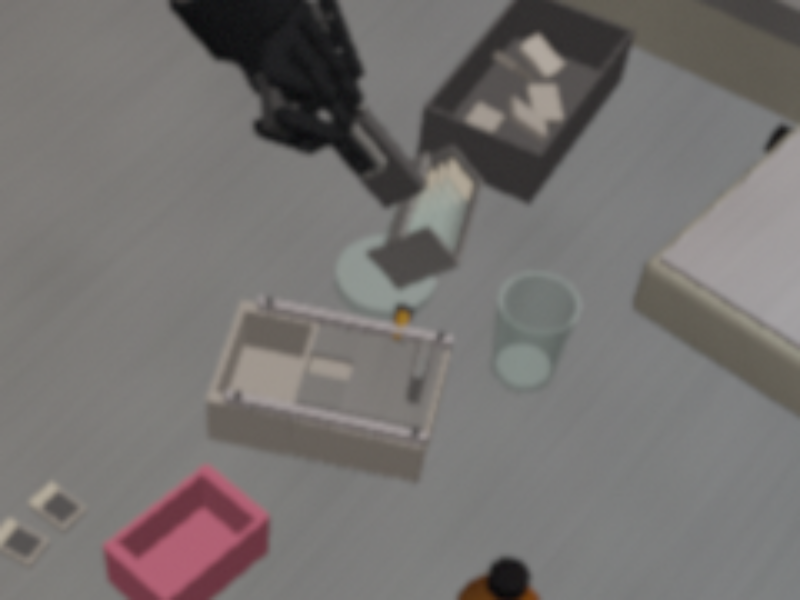

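View pics/t3.png

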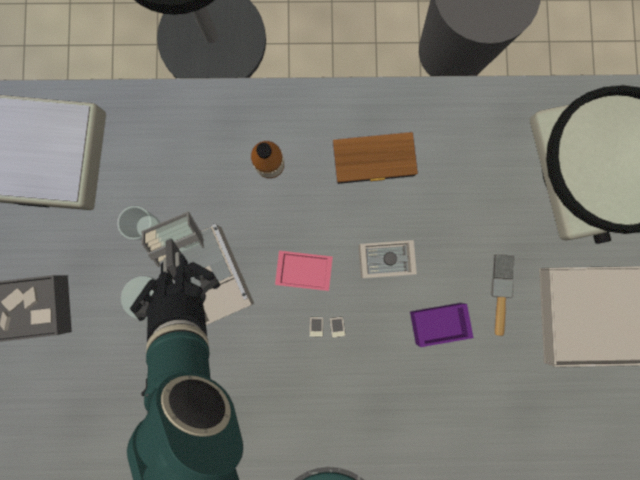

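The scene crop shows the rack held clear at (420,210), its underside at (412,258), above the emptied dish with the keeper still open. The top view shows nothing else disturbed. I'll measure the rack's own tilt.

```bash
cat > tilt.py <<'E'
from h import *
s=ctrl.read_state();T=rot(s["eef_rot"]);g=s["eef_pos"]+T[:,2]*.155
print("tool",T.T.round(3).tolist(),"q",s["qpos"].round(3),"tilt",np.degrees(np.arccos(-T[2,2])))
for n in("scene","top"):
    W=pts(grab(n)).reshape(-1,3); W=W[~np.isnan(W[:,0])]
    L=(W-g)@T  # tool coords about grip
    S=L[(L[:,2]>.02)&(L[:,2]<.11)&(abs(L[:,0])<.05)&(abs(L[:,1])<.06)&(W[:,2]>.14)]*1000
    print(n,len(S),"lo",np.percentile(S,1,0).round(),"hi",np.percentile(S,99,0).round())
    # lateral(x) envelope versus depth z: underside at z~94 if unslipped, edge slope reveals slip
    B=S[S[:,2]>80]
    if len(B)>30:
        m=np.ones(len(B),bool)
        for _ in range(8):
            A=np.c_[B[:,:2],np.ones(len(B))];c=np.linalg.lstsq(A[m],B[m,2],rcond=None)[0];r=B[:,2]-A@c;m=abs(r)<max(2.5,np.std(r[m]))
        print("underside plane slope x,y,off",c.round(3),m.sum(),len(B),"lowest z",W[(L[:,2]>.08)&(L[:,2]<.11)&(abs(L[:,0])<.05)&(abs(L[:,1])<.06)][:,2].min())
E
python3 tilt.py
```

```text
tool [[-0.685, -0.293, -0.667], [-0.382, 0.924, -0.014], [0.621, 0.245, -0.745]] q [-0.338  0.043 -0.197  2.223  0.643  0.188  0.844] tilt 41.851200240842864
scene 1039 lo [-27. -45.  23.] hi [26. 39. 95.]
underside plane slope x,y,off [-1.0900e-01 -7.0000e-03  8.7932e+01] 110 278 lowest z 0.21731209606722957
top 1931 lo [-26. -42.  26.] hi [25. 40. 92.]
underside plane slope x,y,off [-1.5000e-02 -9.0000e-03  8.8535e+01] 234 391 lowest z 0.21783750185223605
```

```bash
python3 -m creep '[{"gripper":-1,"linear":[4,2,8],"dr":[0,0,0]},{"gripper":-1,"linear":[6,3,15],"dr":[0,0,0]},{"gripper":-1,"linear":[6,3,15],"dr":[0.004,-0.01,0]},{"gripper":-1,"linear":[6,3,15],"dr":[0.005,-0.012,0]},{"gripper":-1,"linear":[6,3,15],"dr":[0.005,-0.012,0]},{"gripper":-1,"linear":[4,2,8],"dr":[0.005,-0.012,0]},{"gripper":-1,"linear":[0,0,0],"dr":[0.004,-0.008,0]},{"gripper":-1,"linear":[0,0,0],"dr":[0,0,0]},{"gripper":-1,"linear":[0,0,0],"dr":[0,0,0]}]'; python3 tilt.py
```

```text
t: 10.78
eef_pos: [0.4623, 0.2142, 0.4946]
eef_rot: [-0.467, 2.314, 0.175]
contact_force: [0.2, -0.3, -1.7]
width: 0.133
gripper_force: 60.3
tool [[-0.648, -0.279, -0.709], [-0.382, 0.924, -0.014], [0.659, 0.262, -0.705]] q [-0.288  0.01  -0.24   2.077  0.383  0.292  1.117] tilt 45.138656369958156
scene 1219 lo [-27. -45.  23.] hi [26. 39. 95.]
underside plane slope x,y,off [-1.5600e-01 -1.0000e-02  8.7259e+01] 138 324 lowest z 0.29879128755189965
top 2389 lo [-27. -42.  25.] hi [25. 40. 92.]
underside plane slope x,y,off [ 1.8000e-02 -3.0000e-03  8.9274e+01] 287 483 lowest z 0.3008182551143088
```

Tool tilt is 45.1°, the rack hasn't slipped, and its base is about 0.30 m up. I'll check it is still, look once more at the keeper, and hand in.

```bash
python3 -m creep '[{"gripper":-1,"linear":[0,0,0],"dr":[0,0,0]},{"gripper":-1,"linear":[0,0,0],"dr":[0,0,0]},{"gripper":-1,"linear":[0,0,0],"dr":[0,0,0]},{"gripper":-1,"linear":[0,0,0],"dr":[0,0,0]}]'; python3 - <<'E'
from h import *
W=pts(grab("scene")).reshape(-1,3); W=W[~np.isnan(W[:,0])]
L=(W-[.465,.2145,0])@R.from_euler('z',23.2,degrees=True).as_matrix()
S=L[(L[:,2]>.084)&(L[:,2]<.098)&(L[:,0]>.06)&(L[:,0]<.15)&(abs(L[:,1])<.03)]*1000
print(len(S),np.median(S,0), np.abs(ctrl.read_state()["qd"]).max())
if len(S)>10 and np.median(S[:,0])>126: print(ctrl.job_done())
E
```

```text
t: 11.38
eef_pos: [0.4625, 0.2144, 0.4953]
eef_rot: [-0.466, 2.313, 0.176]
contact_force: [-1.0, 0.1, -2.0]
width: 0.133
gripper_force: 60.3
52 [129.01878447  -2.36029625  90.16473082] 0.0012618449232333017
the job is handed in; nothing more can be done
None
```

The job is handed in at about 11 s: the keeper was pushed open and clicked home, and the gripper is holding the rack still, tipped about 45° with its base about 30 cm above the bench; nothing else was seen to move.

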